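# Battery onto the sloping charging stand

### The arm

A 7-joint arm with a two-finger parallel gripper is mounted at the origin on a cart in front of the work surface, level with it; the furniture and walls round the work are solid. World frame = base frame: x ahead of the robot, y to its left, z up, the work surface at z = 0. Lengths are in m, angles in degrees, forces in N, time in s.
With the tool pointing down it reaches from about 0.375 to 0.925 m from the base axis. Payload 3.1 kg.
Tool frame: the origin (TCP) lies at the very end of the fingers, on their centre line; the grasp point (between the pads) lies 19 mm behind it (manip.tcp_to_grasp is the distance from the TCP to the grasp point, in m); z points along the fingers, y is the line along which they close (so a half turn about z gives the same grasp; the last joint's range is limited). The gripper opens to 85 mm and grips with 20 to 120 N. Pads are 22 mm wide; open, the fingers measure 114 mm over their backs; the gripper's body (76 mm by 85 mm) begins 54 mm behind the grasp point. The pads swing forward as they close: fully open they stand 13 mm farther back than shut.
Start: joints at [68.537, 21.939, 2.515, 91.553, -1.026, 66.532, -2.859], TCP at [0.178, -0.625, 0.231] pointing down, gripper open.
Joint ranges: [-149.38, 149.38], [-23.57, 123.04], [-84.95, 90], [0, 143.3], [-89.99, 269.99], [3.08, 112.72], [-163.45, 163.45]. Speed limits (degrees/s): [159.86, 159.86, 180, 180, 180, 180, 180].

### API

Orientations are given as a 3x3 rotation matrix whose columns are the frame's x, y, z axes.
In Python, from workcell import monitor, vision, finish_job, manip gives the robot as it stands. The module is installed in compiled form; this text tells all that it offers.
- The arm moves only by the tool send_rows, never from a script. Its argument "steps" is a list of rows, each a list of 7 numbers: the shift along the world's x, y, z in units of 0.25 m (1.0 is 0.25 m), then the turn, a rotation vector about the world's x, y, z in units of 2 rad (1.0 is 2 rad), then the gripper command: -1 is shut, 1 is fully open, values between are in proportion. A call has 1 to 20 rows; each row shifts and turns the commanded pose from where the row before left it; what a row does not reach is not made up. A row lasts 1/12 s, in which the tool goes at most 41.7 mm and 7.16 degrees, less where a joint would pass 70% of its speed; a pose out of reach is approached as far as the arm can. A call with a number of a shift or a turn outside -1 to 1 is refused whole. A call with a gripper value outside its range is refused whole. The fingers move at their own pace and stop on an object; "squeeze" is the grip in N (left out, the last holds). Time passes only in rows, so rows that do not move let the fingers close. It gives the time, the measured TCP pose, the force, the opening and the grip force at its end, in the units of the state.
- monitor.state(): the state, without advancing time (a new reading comes with each control period).
- vision.camera(name): name is "scene" or "top" or "wrist"; returns a dict with "color" (480x640x3 uint8, red, green, blue), "intrinsics" (3x3 intrinsics, pixels), "view" (4x4, takes a point from world to camera coordinates). Camera axes: x right, y up, looking along -z (the intrinsics and any distortion apply to the point x, -y, -z); pixel columns grow to the right and rows downward; lengths in m; the calibration is good to about 2 mm. A picture is of the moment at which its call begins. There is no depth.
- finish_job(): hands the job in; it is judged then, once.
The state is a dict: "clock": time; "qpos": joint angles; "qd": joint speeds; "tau": joint torques, N m; "tool_pos": TCP position; "tcp_rot": TCP orientation; "wrist_force": force on the tool from outside, world axes, zero at the start; "torque": the same for the moment, N m; "finger_gap": finger opening in m; "finger_force": force on a finger pad.
Only numpy, scipy, OpenCV 4.12 (cv2) and the standard library are available. Lean on these libraries where they do the work, as an engineer would, in place of code of your own. Each camera call takes 0.05 s, during which the arm holds its last target. There are 200 camera calls.

### The job

Put the robot kit's battery on the charging stand: lay it lengthwise along the narrow sloping blue bed, flat on the bed and centred on it, and let go so that it stays there. Either end may point uphill. Set it down rather than dropping it, and leave the controller and the motor where they are.

Things in the scene. Friction and masses are not known exactly. Their poses are not given: they have to be found in the camera images.
- battery_center (a point): centre (half-way up) of the loose battery: a plain light-grey block, 48 wide (its x) x 104 long (its y) x 26 high (its z) mm, about 0.16 kg, lying flat on the table (centre 13 mm over the table), a small dark port at one end, no buttons; grasp it across its 48 mm width. It changes places with the controller and the motor.
- bed_top (a point): middle of the top face of the charging stand's bed: a blue bar 140 long (x) x 40 wide (y) x 10 mm thick with two flush brass strips, sloping 12 degrees. Its top middle is 70 mm over the table; x points uphill (roughly away from the robot), y across, z normal to the face. A lip at the lower end (x = -66 to -70 mm) stands 6 mm proud; sides and upper end are open. The battery does not slide on it.
- charge_stand: the fixed charging stand that carries the bed: a black base plate 130 (x) x 80 (y) x 10 mm and two round aluminium posts; origin under the base's centre, on the table, directly below the bed's middle. The bed is narrower than the battery, which overhangs 4 mm on each side when centred.
- controller_center (a point): centre of a bystander, the kit controller: a light-grey box 72 (x) x 101 (y) x 26 (z) mm with ports and a small round button on top; lies loose on the table, not to be moved.
- motor_center (a point): centre of the grey body of a bystander, the gear motor module: 72 (x) x 80 (y) x 61 (z) mm overall, grey body behind a black perforated plate, yellow hub with red pegs on top; stands loose on the table, not to be moved.
Mind the look-alikes: they are no part of the job. What is shaped like the part that bears battery_center but green is not meant.

How it is judged:
By the outcome, as a careful person would: the job done as asked, in the order asked, and still so for the second after the job is handed in, with the robot touching nothing.
It also fails if it takes over 37 s, if anything falls off the work surface, if the arm or the gripper's body presses on something with over 40 N, if the wrist force passes 120 N, or if a joint passes its speed limit or range.

## Working session

There is one attempt and no reset: what is moved stays moved. The work goes in short steps, Python scripts to look and compute and a tool call to move; the robot and the scene stay as the last step left them, time stands still between calls to the robot, and variables do not carry over. Pictures are saved under pics/ and viewed, at most 10 in all, crops included, and the job is handed in when it is done.

Besides the shell and the picture viewer there is one more tool, called as name(argument=value, ...) on one line, values as JSON. send_rows: Moves the arm, as the interface text tells. Shifts and turns lie within -1 to 1; 1 stands for 0.25 m of shift or 2 rad of turn. Its arguments: {"type":"object","properties":{"steps":{"type":"array","items":{"type":"array","items":{"type":"number"}}},"squeeze":{"type":"number"}},"required":["steps"]}

```bash
mkdir -p pics; python3 - <<'E'
from workcell import monitor, vision, manip
import cv2,numpy as np
np.set_printoptions(precision=4,suppress=True)
for n in("scene","top"):
    c=vision.camera(n); cv2.imwrite(f"pics/{n}0.png",c["color"][:,:,::-1]); print(n,c["intrinsics"],c["view"],[k for k in c])
s=monitor.state();print(s); print(manip.tcp_to_grasp)
E
```

```text
scene [[558.5798   0.     312.9425]
 [  0.     558.5798 226.7425]
 [  0.       0.       1.    ]] [[-0.6775 -0.7355 -0.0105  0.3133]
 [ 0.4289 -0.4065  0.8067 -0.2616]
 [-0.5976  0.542   0.5908 -1.1035]
 [ 0.      0.      0.      1.    ]] ['color', 'intrinsics', 'view']
top [[593.9078   0.     313.2374]
 [  0.     593.9078 239.4825]
 [  0.       0.       1.    ]] [[-0.0024 -1.     -0.0083 -0.0255]
 [ 0.9965 -0.0031  0.0836 -0.4861]
 [-0.0836 -0.008   0.9965 -1.4082]
 [ 0.      0.      0.      1.    ]] ['color', 'intrinsics', 'view']
{'clock': 0.1, 'qpos': array([68.5376, 21.9862,  2.5111, 91.6398, -1.0238, 66.5338, -2.8589]), 'qd': array([-0.0698, -0.0962,  0.01  , -0.2332,  0.0039, -0.063 , -0.0813]), 'tau': array([  0.0028, -43.473 ,   1.0293, -25.0454,   0.0109,   0.0054,
         0.    ]), 'tool_pos': array([ 0.1774, -0.6244,  0.23  ]), 'tcp_rot': array([[ 0.9619,  0.2734, -0.0008],
       [ 0.2734, -0.9619,  0.0023],
       [-0.0002, -0.0024, -1.    ]]), 'wrist_force': array([ 0.1694, -0.7571,  0.4259]), 'torque': array([-0.0014,  0.0003,  0.042 ]), 'finger_force': 0.0, 'finger_gap': 0.08546606996971685}
0.0187
```

View pics/scene0.png

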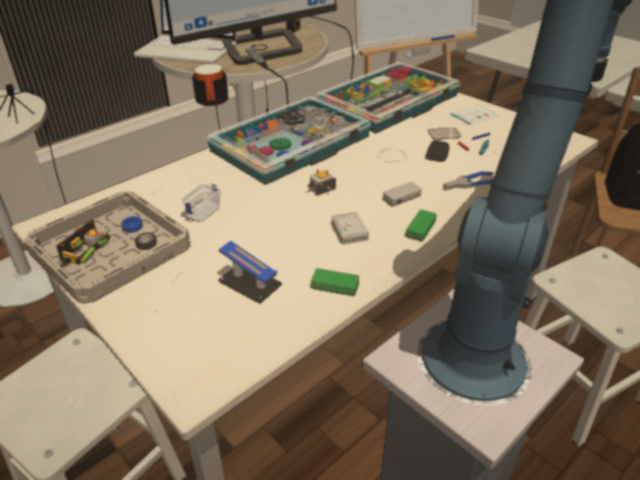

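View pics/top0.png

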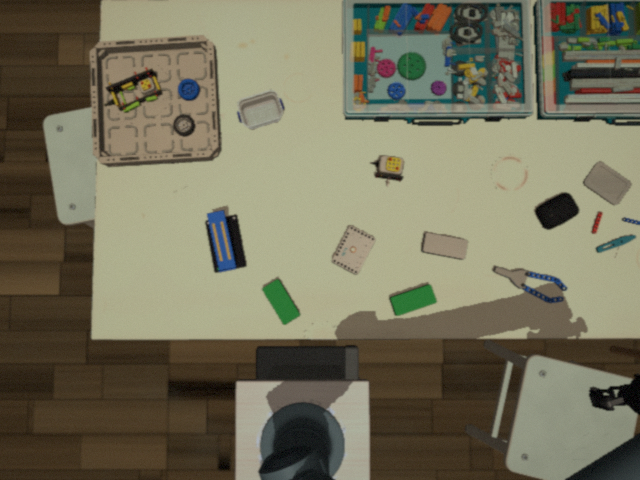

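The battery is the plain grey block at about (444,245) in the top view. The controller is at (354,249), the motor at (389,167), the stand at (226,240), and the two green blocks are look-alikes. I'll enlarge the battery and the stand.

```bash
python3 - <<'E'
import cv2,numpy as np
t=cv2.imread("pics/top0.png")
a=cv2.resize(t[220:270,410:480],None,fx=8,fy=8,interpolation=cv2.INTER_CUBIC)  # 560x400
b=cv2.resize(t[200:280,195:255],None,fx=7.0,fy=7.0,interpolation=cv2.INTER_CUBIC)
cv2.imwrite("pics/a.png",a);cv2.imwrite("pics/b.png",b)
s=cv2.imread("pics/scene0.png")
cv2.imwrite("pics/c.png",cv2.resize(s[230:305,210:290],None,fx=7.5,fy=7.5,interpolation=cv2.INTER_CUBIC))
E
```

```text
(no output)
```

View pics/a.png

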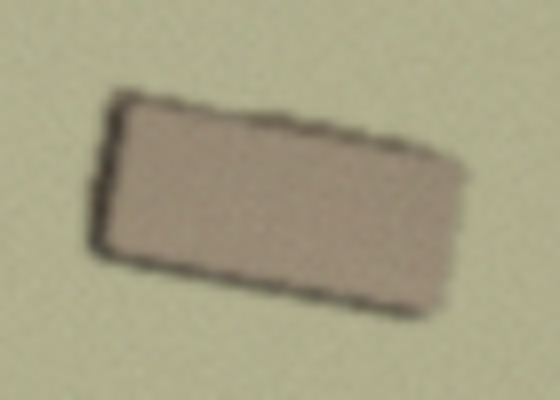

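View pics/b.png

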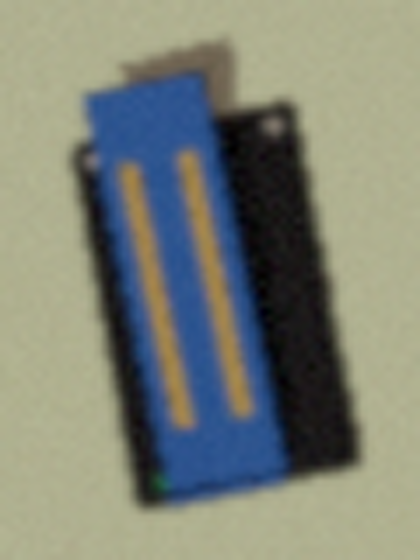

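View pics/c.png

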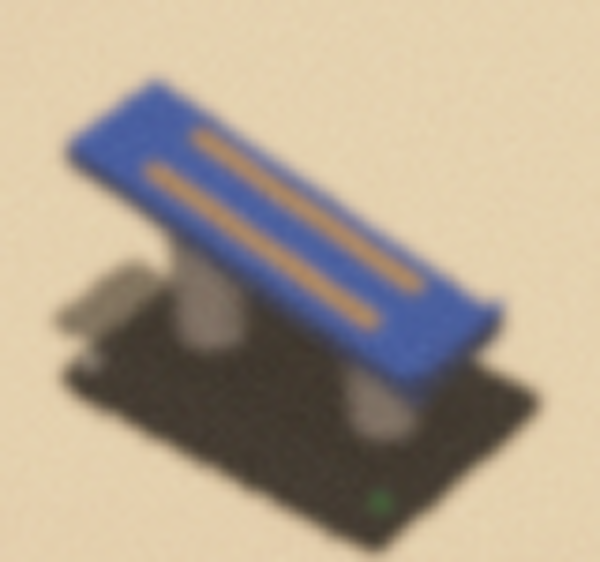

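Crop a shows the battery's top face with corners at about (128,96), (462,165), (432,312) and (108,248). Crops b and c show the bed and base corners clearly, with uphill pointing away from the robot. Next I'll fit the poses.

```bash
cat > h.py <<'E'
import numpy as np
from scipy.optimize import least_squares
from scipy.spatial.transform import Rotation as R
V={"top":(np.array([[593.9078,0,313.2374],[0,593.9078,239.4825],[0,0,1]]),None)}
def proj(cam,P):
    P=np.atleast_2d(P); v=cam["view"]; c=P@v[:3,:3].T+v[:3,3]
    q=(c*[1,-1,-1])@cam["intrinsics"].T
    return q[:,:2]/q[:,2:]
def crop(p,o,f): return (np.array(p,float)+.5)/f-.5+np.array(o)
def Rz(y): return R.from_euler('z',y).as_matrix()
RB=R.from_euler('y',-12,degrees=True).as_matrix()  # x uphill
E
python3 - <<'E'
from h import *
from workcell import vision
np.set_printoptions(precision=4,suppress=True)
T=vision.camera("top");S=vision.camera("scene")
# battery
pix=crop([(128,96),(462,165),(432,312),(108,248)],(410,220),8)
# long axis u (mostly -world y): image right=-y, image up=+x
def top(p):
    c=np.array([[.024,.052],[.024,-.052],[-.024,-.052],[-.024,.052]])
    return np.c_[c,np.full(4,.013)]@Rz(p[2]).T+[p[0],p[1],.013]
r=least_squares(lambda p:(proj(T,top(p))-pix).ravel(),[.48,-.23,-.2])
print("bat",r.x,np.degrees(r.x[2]),"\n",r.fun.reshape(-1,2))
# stand
def bed(p,pts): return (np.array(pts)@RB.T+[0,0,.07])@Rz(p[2]).T+[p[0],p[1],0]
def base(p,pts): return np.array(pts)@Rz(p[2]).T+[p[0],p[1],0]
pb=crop([(88,95),(208,73)],(195,200),7); pB=crop([(80,150),(292,105),(355,462),(145,503)],(195,200),7)
sb=crop([(70,148),(155,82)],(210,230),7.5); sB=crop([(65,380),(540,405),(375,550)],(210,230),7.5)
bu=[(.07,.02,0),(.07,-.02,0)]
B=[(.065,.04,.01),(.065,-.04,.01),(-.065,-.04,.01),(-.065,.04,.01)]
def f(p): return np.r_[proj(T,bed(p,bu))-pb,proj(T,base(p,B))-pB,proj(S,bed(p,bu))-sb,proj(S,base(p,[B[0],B[2],B[3]]))-sB].ravel()
r=least_squares(f,[.5,.2,.1],loss='soft_l1');print("stand",r.x,np.degrees(r.x[2]),"\n",f(r.x).reshape(-1,2))
for sub in (slice(0,12),slice(12,None)):
    q=least_squares(lambda p:f(p)[sub],r.x);print(q.x)
for n,px,z in(("ctrl",(354,249),.026),("motor",(389,167),.05),("green1",(281,300),.026),("green2",(413,299),.026)):
    print(n,least_squares(lambda p:(proj(T,[p[0],p[1],z])-px).ravel(),[.5,0]).x)
E
```

```text
bat [ 0.4708 -0.3413 -0.2004] -11.480351108765133 
 [[-0.3225 -0.4131]
 [ 0.7887 -0.5562]
 [ 1.001   0.7464]
 [-1.4705  0.206 ]]
stand [0.4773 0.1851 0.1889] 10.824148068196486 
 [[-0.0829  0.6698]
 [-0.1932  0.5233]
 [-1.06   -0.3537]
 [ 0.9725 -0.1692]
 [ 1.6325  1.2888]
 [-0.9266  1.746 ]
 [-0.9193 -0.4251]
 [ 0.0056 -0.4157]
 [-1.6941 -1.1061]
 [ 0.6373 -1.1457]
 [-0.3641 -0.6337]]
[0.4788 0.1853 0.1877]
[0.4746 0.1859 0.1828]
ctrl [ 0.4624 -0.1243]
motor [ 0.6558 -0.2076]
green1 [0.3414 0.0501]
green2 [ 0.3431 -0.2632]
```

send_rows(steps=[[0.09,0.087,0,0,0,0.042,1],[0.09,0.087,0,0,0,0.042,1],[0.09,0.087,0,0,0,0.042,1],[0.09,0.087,0,0,0,0.042,1],[0.09,0.087,0,0,0,0.042,1],[0.09,0.087,0,0,0,0.042,1],[0.09,0.087,0,0,0,0.042,1],[0.09,0.087,0,0,0,0.042,1],[0.09,0.087,0,0,0,0.042,1],[0.09,0.087,0,0,0,0.042,1],[0.09,0.087,0,0,0,0.042,1],[0.09,0.087,0,0,0,0.042,1],[0.09,0.087,0,0,0,0.042,1],[0,0,0,0,0,0,1],[0,0,0,0,0,0,1]], squeeze=40)

```text
clock: 1.45
tool_pos: [0.4723, -0.3395, 0.2312]
tcp_rot: [[0.195, 0.981, 0.001], [0.981, -0.195, 0.001], [0.001, 0.0, -1.0]]
wrist_force: [-0.4, -0.1, -0.3]
finger_gap: 0.0853
finger_force: 0.0
```

```bash
python3 - <<'E'
from workcell import monitor, vision
import cv2,numpy as np
np.set_printoptions(precision=4,suppress=True)
c=vision.camera("wrist"); cv2.imwrite("pics/w1.png",c["color"][:,:,::-1]); np.savez("w1.npz",**c)
s=monitor.state();print(s["clock"],s["tool_pos"],s["tcp_rot"],s["qpos"])
from h import *
print(proj(c,[[.4708,-.3413,.026]]))
E
```

```text
1.5 [ 0.4705 -0.3417  0.231 ] [[ 0.1988  0.98   -0.0006]
 [ 0.98   -0.1988  0.0001]
 [-0.     -0.0007 -1.    ]] [ 47.5524  15.7964 -18.356  100.4378   5.4557  64.6685  16.034 ]
[[318.7303 207.4728]]
```

View pics/w1.png

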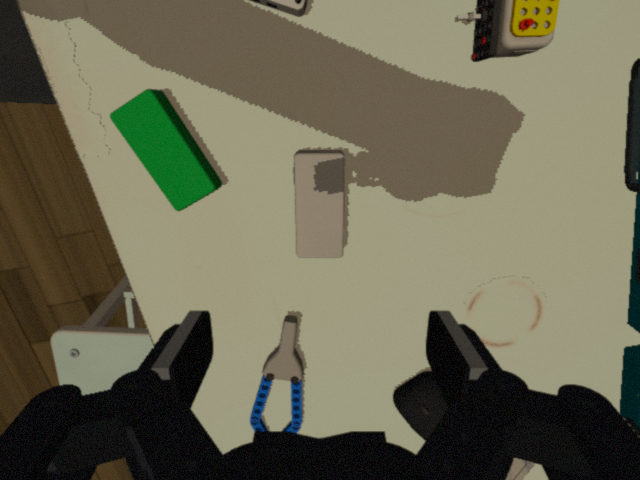

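The wrist view shows the battery centred at about (320,205), with corners (295,153), (344,153), (343,257) and (297,257). The gripper is well aligned with it.

```bash
python3 - <<'E'
from h import *
np.set_printoptions(precision=4,suppress=True)
W=dict(np.load("w1.npz"))
pix=np.array([(295,153),(344,153),(343,257),(297,257)],float)
# image up = toward +y side ; image right=+x
def top(p):
    c=np.array([[-.024,.052],[.024,.052],[.024,-.052],[-.024,-.052]])
    return np.c_[c,np.full(4,.013)]@Rz(p[2]).T+[p[0],p[1],.013]
r=least_squares(lambda p:(proj(W,top(p))-pix).ravel(),[.47,-.34,-.2])
print(r.x,np.degrees(r.x[2]),"\n",r.fun.reshape(-1,2))
E
```

```text
[ 0.4717 -0.3416 -0.1923] -11.015326536077211 
 [[-1.8191 -0.9682]
 [ 1.8986 -1.2051]
 [ 0.9945  1.2785]
 [-1.082   1.4774]]
```

send_rows(steps=[[0.004,0.002,-0.12,0,0,0,1],[0,0,-0.12,0,0,0,1],[0,0,-0.12,0,0,0,1],[0,0,-0.12,0,0,0,1],[0,0,-0.12,0,0,0,1],[0,0,-0.12,0,0,0,1],[0,0,-0.06,0,0,0,1],[0,0,-0.05,0,0,0,1],[0,0,-0.04,0,0,0,1],[0,0,-0.02,0,0,0,1],[0,0,0,0,0,0,1],[0,0,0,0,0,0,1]])

```text
clock: 2.5
tool_pos: [0.4717, -0.3427, 0.0095]
tcp_rot: [[0.201, 0.98, 0.001], [0.98, -0.201, -0.001], [-0.001, 0.001, -1.0]]
wrist_force: [0.7, 0.2, 0.4]
finger_gap: 0.0852
finger_force: 0.0
```

send_rows(steps=[[0,0.004,-0.012,0,0,0,1],[0,0,-0.01,0,0,0,1],[0,0,0,0,0,0,1]])

```text
clock: 2.75
tool_pos: [0.4714, -0.341, 0.0036]
tcp_rot: [[0.2, 0.98, 0.0], [0.98, -0.2, -0.0], [-0.0, 0.001, -1.0]]
wrist_force: [-0.5, 0.2, -0.1]
finger_gap: 0.0853
finger_force: 0.0
```

send_rows(steps=[[0,0,0,0,0,0,-1],[0,0,0,0,0,0,-1],[0,0,0,0,0,0,-1],[0,0,0,0,0,0,-1],[0,0,0,0,0,0,-1],[0,0,0,0,0,0,-1],[0,0,0,0,0,0,-1],[0,0,0,0,0,0,-1],[0,0,0,0,0,0,-1],[0,0,0,0,0,0,-1]])

```text
clock: 3.58
tool_pos: [0.4717, -0.3413, 0.0038]
tcp_rot: [[0.201, 0.98, 0.001], [0.98, -0.201, -0.001], [-0.0, 0.001, -1.0]]
wrist_force: [1.1, -0.1, 5.5]
finger_gap: 0.0469
finger_force: 43.8
```

The battery is gripped with a 47 mm opening. I'll lift it, then carry it to a spot just downhill of the stand.

send_rows(steps=[[0,0,0.03,0,0,0,-1],[0,0,0.09,0,0,0,-1],[0,0,0.13,0,0,0,-1],[0,0,0.13,0,0,0,-1],[0,0,0.13,0,0,0,-1],[0,0,0.13,0,0,0,-1],[0,0,0.13,0,0,0,-1],[0,0,0.13,0,0,0,-1],[0,0,0.05,0,0,0,-1],[0,0,0,0,0,0,-1]])

```text
clock: 4.42
tool_pos: [0.4729, -0.3421, 0.2442]
tcp_rot: [[0.201, 0.98, 0.005], [0.98, -0.201, -0.004], [-0.003, 0.006, -1.0]]
wrist_force: [0.6, -0.7, -1.8]
finger_gap: 0.0472
finger_force: 43.0
```

send_rows(steps=[[-0.01,0.06,0,0,0,-0.017,-1],[-0.018,0.114,0,0,0,-0.033,-1],[-0.018,0.114,0,0,0,-0.033,-1],[-0.018,0.114,0,0,0,-0.033,-1],[-0.018,0.114,0,0,0,-0.033,-1],[-0.018,0.114,0,0,0,-0.033,-1],[-0.018,0.114,0,0,0,-0.033,-1],[-0.018,0.114,0,0,0,-0.033,-1],[-0.018,0.114,0,0,0,-0.033,-1],[-0.018,0.114,0,0,0,-0.033,-1],[-0.018,0.114,0,0,0,-0.033,-1],[-0.018,0.114,0,0,0,-0.033,-1],[-0.018,0.114,0,0,0,-0.033,-1],[-0.018,0.114,0,0,0,-0.033,-1],[-0.018,0.114,0,0,0,-0.033,-1],[-0.018,0.114,0,0,0,-0.033,-1],[-0.018,0.114,0,0,0,-0.033,-1],[-0.018,0.114,0,0,0,-0.033,-1],[-0.01,0.06,0,0,0,-0.017,-1],[0,0,0,0,0,0,-1]])

```text
clock: 6.08
tool_pos: [0.3865, 0.1771, 0.2384]
tcp_rot: [[0.983, 0.184, -0.005], [0.184, -0.983, 0.001], [-0.004, -0.002, -1.0]]
wrist_force: [-0.4, 0.4, -2.0]
finger_gap: 0.0472
finger_force: 42.9
```

```bash
python3 - <<'E'
from workcell import monitor, vision
import cv2,numpy as np
np.set_printoptions(precision=4,suppress=True)
c=vision.camera("wrist"); cv2.imwrite("pics/w2.png",c["color"][:,:,::-1]); np.savez("w2.npz",**c)
s=monitor.state();print(s["clock"],s["tool_pos"],s["tcp_rot"],s["qpos"],s["finger_gap"],s["finger_force"])
E
```

```text
6.1333 [0.3872 0.1745 0.2383] [[ 0.9831  0.1829 -0.0048]
 [ 0.1829 -0.9831 -0.0005]
 [-0.0048 -0.0004 -1.    ]] [  19.8208   -1.7824  -47.8348  118.2292   -1.5968   63.2323 -106.7351] 0.04743042354789061 42.91729688644409
```

View pics/w2.png

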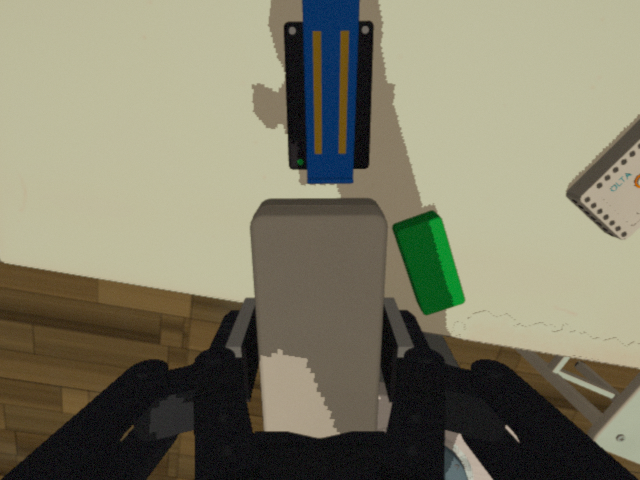

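The wrist view shows base corners at (285,22), (373,22), (370,168) and (289,168), and lip corners at (307,184) and (354,182). The bed edges meet the top border at x=303 and 360. The held battery's far end spans (252,222) to (386,218), straight in the hand.

```bash
python3 - <<'E'
from h import *
from workcell import monitor
np.set_printoptions(precision=4,suppress=True)
W=dict(np.load("w2.npz"))
bed=lambda p,q:(np.array(q)@RB.T+[0,0,.07])@Rz(p[2]).T+[p[0],p[1],0]
base=lambda p,q:np.array(q)@Rz(p[2]).T+[p[0],p[1],0]
B=[(.065,.04,.01),(.065,-.04,.01),(-.065,-.04,.01),(-.065,.04,.01)]
pB=np.array([(285,22),(373,22),(370,168),(289,168)],float)
def edge(p,y,row):
    a=proj(W,bed(p,[(-.06,y,0),(.05,y,0)])); return a[0,0]+(a[1,0]-a[0,0])*(row-a[0,1])/(a[1,1]-a[0,1])
def f(p):
    L=proj(W,bed(p,[(-.07,.02,.006),(-.07,-.02,.006)]))-[(307,184),(354,182)]
    return np.r_[(proj(W,base(p,B))-pB).ravel(),L.ravel(),edge(p,.02,0)-303,edge(p,-.02,0)-360]
r=least_squares(f,[.477,.185,.189],loss='soft_l1');print(r.x,np.degrees(r.x[2]),f(r.x))
for s in(slice(0,8),slice(8,14)):print(least_squares(lambda p:f(p)[s],r.x).x)
s=monitor.state(); Rt=np.array(s["tcp_rot"]);tp=np.array(s["tool_pos"])
print("held far end corners", proj(W,np.array([(.052,-.024,-.0038-.022),(.052,.024,-.0038-.022),(.052,.024,.0038),(.052,-.024,.0038)])@Rt.T+tp))
E
```

```text
[0.4794 0.1868 0.1953] 11.191990440707398 [-1.7411 -1.8615  1.8878 -3.0111 -0.0627  0.9822 -0.2884  1.8114  0.4249
 -0.1028 -0.0124  1.4323 -0.5151  0.4053]
[0.4788 0.1867 0.1935]
[0.48   0.187  0.1949]
held far end corners [[256.5949 209.0784]
 [405.8843 209.285 ]
 [389.616  191.1685]
 [268.5808 191.0116]]
```

The arm was still settling in that picture, so I'll take one more settled look.

```bash
python3 - <<'E'
from workcell import monitor, vision
import cv2,numpy as np
np.set_printoptions(precision=4,suppress=True)
for i in range(3): vision.camera("wrist")
s=monitor.state();print(s["tool_pos"],s["tcp_rot"],s["qd"])
c=vision.camera("wrist"); np.savez("w3.npz",**c); im=c["color"][:,:,::-1]
cv2.imwrite("pics/w3.png",cv2.resize(im[0:235,240:400],None,fx=2.5,fy=2.5,interpolation=cv2.INTER_CUBIC))
s=monitor.state();print(s["clock"],s["tool_pos"],s["tcp_rot"])
from h import *
Rt=np.array(s["tcp_rot"]);tp=np.array(s["tool_pos"])
print("held far end corners", proj(c,np.array([(.052,-.024,-.0038-.018),(.052,.024,-.0038-.018),(.052,.024,.0038),(.052,-.024,.0038)])@Rt.T+tp))
E
```

```text
[0.3888 0.1716 0.2391] [[ 0.9843  0.1764 -0.0033]
 [ 0.1764 -0.9843 -0.0013]
 [-0.0035  0.0007 -1.    ]] [ 0.468  -0.3743  0.4995 -0.6038 -0.2369  0.0842 -0.2429]
6.3333 [0.3891 0.1716 0.2394] [[ 0.9845  0.1756 -0.0026]
 [ 0.1756 -0.9845 -0.001 ]
 [-0.0027  0.0005 -1.    ]]
held far end corners [[250.5674 206.2114]
 [395.89   206.2579]
 [383.2905 190.9588]
 [261.8288 190.9202]]
```

View pics/w3.png

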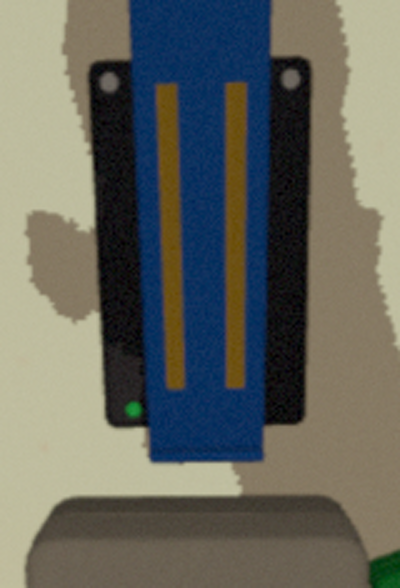

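```bash
python3 - <<'E'
from h import *
np.set_printoptions(precision=4,suppress=True)
W=dict(np.load("w3.npz"))
C=lambda q:crop(q,(240,0),2.5)
bed=lambda p,q:(np.array(q)@RB.T+[0,0,.07])@Rz(p[2]).T+[p[0],p[1],0]
base=lambda p,q:np.array(q)@Rz(p[2]).T+[p[0],p[1],0]
B=[(.065,.04,.01),(.065,-.04,.01),(-.065,-.04,.01),(-.065,.04,.01)]
pB=C([(90,60),(311,58),(305,424),(108,426)]); pL=C([(151,461),(264,461)]); e=C([(130,0),(271,0)])
m=C([(202,85),(205.5,388)]) # middle of strips
def xat(p,y,row):
    a=proj(W,bed(p,[(-.06,y,0),(.05,y,0)])); return a[0,0]+(a[1,0]-a[0,0])*(row-a[0,1])/(a[1,1]-a[0,1])
def f(p):
    L=proj(W,bed(p,[(-.07,.02,.006),(-.07,-.02,.006)]))-pL
    return np.r_[(proj(W,base(p,B))-pB).ravel(),L.ravel(),xat(p,.02,e[0,1])-e[0,0],xat(p,-.02,e[1,1])-e[1,0],xat(p,0,m[0,1])-m[0,0],xat(p,0,m[1,1])-m[1,0]]
r=least_squares(f,[.477,.185,.189],loss='soft_l1');print(r.x,np.degrees(r.x[2]),f(r.x))
for s in(slice(0,8),slice(8,None)):print(least_squares(lambda p:f(p)[s],r.x).x)
p=np.array([.4795,.187,np.radians(11.0)]); p=r.x
n=Rz(p[2])@RB@[0,0,1]
Rb=Rz(p[2])@RB; Rt=np.c_[Rb[:,0],-Rb[:,1],-Rb[:,2]]
print("normal",n,"target rot\n",Rt)
from workcell import monitor
s=monitor.state(); R0=np.array(s["tcp_rot"])
rv=R.from_matrix(Rt@R0.T).as_rotvec(); print("rotvec units",rv/2)
for d in(.0038,.045):
    t=np.r_[p[:2],.07]+n*d; print(d,t,"delta units",(t-s["tool_pos"])/.25)
E
```

```text
[0.4796 0.1872 0.1945] 11.141398088943046 [-1.5462 -1.4632  1.3369 -2.4868  0.8287  0.4705 -1.3489  1.1149 -0.7331
  1.1317  0.4701  0.3136 -0.6018  0.8358 -0.0182  0.2119]
[0.4789 0.187  0.1929]
[0.4802 0.1874 0.1947]
normal [-0.204  -0.0402  0.9781] target rot
 [[ 0.9597  0.1932  0.204 ]
 [ 0.189  -0.9812  0.0402]
 [ 0.2079 -0.     -0.9781]]
rotvec units [ 0.0198 -0.1042  0.009 ]
0.0038 [0.4788 0.1871 0.0737] delta units [ 0.3586  0.0621 -0.6628]
0.045 [0.4704 0.1854 0.114 ] delta units [ 0.325   0.0555 -0.5016]
```

send_rows(steps=[[0.08,0.014,0,0.005,-0.026,0.002,-1],[0.08,0.014,0,0.005,-0.026,0.002,-1],[0.08,0.014,0,0.005,-0.026,0.002,-1],[0.08,0.014,0,0.005,-0.026,0.002,-1],[0,0,-0.1,0,0,0,-1],[0,0,-0.1,0,0,0,-1],[0,0,-0.1,0,0,0,-1],[0,0,-0.1,0,0,0,-1],[0,0,-0.07,0,0,0,-1],[0,0,-0.03,0,0,0,-1],[0,0,0,0,0,0,-1],[0,0,0,0,0,0,-1],[0,0,0,0,0,0,-1],[0,0,0,0,0,0,-1]])

```text
clock: 7.5
tool_pos: [0.4711, 0.1878, 0.1174]
tcp_rot: [[0.959, 0.193, 0.209], [0.189, -0.981, 0.042], [0.213, -0.001, -0.977]]
wrist_force: [0.1, 0.5, -1.9]
finger_gap: 0.0473
finger_force: 42.9
```

```bash
cat > d.py <<'E'
from h import *
from workcell import monitor
np.set_printoptions(precision=4,suppress=True)
p=[.4796,.1872,.1945]; Rb=Rz(p[2])@RB; Rt=np.c_[Rb[:,0],-Rb[:,1],-Rb[:,2]]; n=Rb[:,2]
s=monitor.state(); print(s["tool_pos"],s["qpos"],s["wrist_force"],s["qd"])
print("rotvec units",R.from_matrix(Rt@np.array(s["tcp_rot"]).T).as_rotvec()/2)
for d in(.0038,.007,.01):
    t=np.r_[p[:2],.07]+n*d; print(d,"units",(t-s["tool_pos"])/.25,"bedframe mm",Rb.T@(s["tool_pos"]-t)*1e3)
E
python3 d.py
```

```text
[0.4711 0.1878 0.1174] [  13.5262   13.3304  -45.193   123.6819   22.4718   37.0576 -125.6545] [ 0.053   0.5077 -1.9111] [-0.0829 -0.0352 -0.1725  0.2316  0.0736  0.0065 -0.1827]
rotvec units [-0.0009  0.0027  0.    ]
0.0038 units [ 0.0308 -0.0032 -0.1749] bedframe mm [ 1.8648  2.2696 44.3125]
0.007 units [ 0.0281 -0.0037 -0.1624] bedframe mm [ 1.8648  2.2696 41.1125]
0.01 units [ 0.0257 -0.0042 -0.1507] bedframe mm [ 1.8648  2.2696 38.1125]
```

send_rows(steps=[[0.007,-0.001,-0.04,-0.001,0.003,0,-1],[0.007,-0.001,-0.04,0,0,0,-1],[0.006,-0.001,-0.04,0,0,0,-1],[0.005,-0.001,-0.03,0,0,0,-1],[0,0,0,0,0,0,-1],[0,0,0,0,0,0,-1],[0,0,0,0,0,0,-1],[0,0,0,0,0,0,-1]])

```text
clock: 8.17
tool_pos: [0.4765, 0.1869, 0.0791]
tcp_rot: [[0.96, 0.194, 0.202], [0.19, -0.981, 0.04], [0.206, -0.0, -0.979]]
wrist_force: [0.8, 0.1, -1.6]
finger_gap: 0.0471
finger_force: 42.9
```

```bash
python3 d.py
```

```text
[0.4765 0.1869 0.0791] [  10.1007   18.1601  -41.7942  124.1348   28.8435   33.893  -130.8464] [ 0.8496  0.104  -1.5699] [ 0.0225 -0.0381  0.0073  0.0487  0.0626 -0.0056 -0.043 ]
rotvec units [ 0.0002 -0.0011 -0.0003]
0.0038 units [ 0.0092  0.0007 -0.0217] bedframe mm [-1.1109  0.2668  5.7785]
0.007 units [ 0.0066  0.0002 -0.0092] bedframe mm [-1.1109  0.2668  2.5785]
0.01 units [ 0.0041 -0.0003  0.0026] bedframe mm [-1.1109  0.2668 -0.4215]
```

Aligned, with about 6 mm left to go. I'll lower slowly in small steps and watch the force.

send_rows(steps=[[0.004,0,-0.006,0,-0.001,0,-1],[0.002,0,-0.006,0,0,0,-1],[0.001,0,-0.004,0,0,0,-1],[0,0,0,0,0,0,-1],[0,0,0,0,0,0,-1],[0,0,0,0,0,0,-1]])

```text
clock: 8.67
tool_pos: [0.4776, 0.1865, 0.0742]
tcp_rot: [[0.96, 0.194, 0.202], [0.19, -0.981, 0.039], [0.206, 0.0, -0.979]]
wrist_force: [0.2, -0.2, -1.6]
finger_gap: 0.0473
finger_force: 42.9
```

```bash
python3 d.py
```

```text
[0.4776 0.1865 0.0742] [   9.6035   18.751   -41.2407  124.1753   29.7125   33.431  -131.5421] [ 0.1758 -0.2029 -1.5744] [ 0.0924 -0.0481 -0.1133 -0.0587  0.0465 -0.0792  0.0153]
rotvec units [ 0.0004 -0.0009 -0.0003]
0.0038 units [ 0.0047  0.0021 -0.0021] bedframe mm [-1.1241 -0.2841  0.7757]
0.007 units [0.0021 0.0016 0.0104] bedframe mm [-1.1241 -0.2841 -2.4243]
0.01 units [-0.0003  0.0011  0.0222] bedframe mm [-1.1241 -0.2841 -5.4243]
```

send_rows(steps=[[0.004,0.001,-0.003,0,-0.001,0,-1],[0,0,0,0,0,0,-1],[0,0,0,0,0,0,-1]])

```text
clock: 8.92
tool_pos: [0.4786, 0.1868, 0.0736]
tcp_rot: [[0.96, 0.194, 0.204], [0.19, -0.981, 0.039], [0.208, 0.001, -0.978]]
wrist_force: [-0.4, -0.1, 0.8]
finger_gap: 0.0473
finger_force: 43.1
```

send_rows(steps=[[0,0,-0.003,0,0,0,-1],[0,0,0,0,0,0,-1],[0,0,0,0,0,0,-1]])

```text
clock: 9.17
tool_pos: [0.4786, 0.1868, 0.0736]
tcp_rot: [[0.96, 0.194, 0.204], [0.19, -0.981, 0.038], [0.208, 0.002, -0.978]]
wrist_force: [-5.2, -2.6, 8.8]
finger_gap: 0.0472
finger_force: 44.2
```

The battery is in contact with the bed at about 9 N. I'll release it and back off along the bed normal.

send_rows(steps=[[0,0,0.001,0,0,0,0.3],[0,0,0,0,0,0,0.5],[0,0,0,0,0,0,1],[0,0,0,0,0,0,1],[0,0,0,0,0,0,1],[0,0,0,0,0,0,1],[0,0,0,0,0,0,1],[0,0,0,0,0,0,1]])

```text
clock: 9.83
tool_pos: [0.4786, 0.1867, 0.073]
tcp_rot: [[0.96, 0.194, 0.204], [0.19, -0.981, 0.039], [0.208, 0.001, -0.978]]
wrist_force: [-0.7, -0.6, 0.5]
finger_gap: 0.0853
finger_force: 0.0
```

send_rows(steps=[[-0.004,-0.001,0.02,0,0,0,1],[-0.008,-0.002,0.04,0,0,0,1],[-0.016,-0.003,0.08,0,0,0,1],[-0.02,-0.004,0.1,0,0,0,1],[-0.02,-0.004,0.1,0,0,0,1],[-0.02,-0.004,0.1,0,0,0,1],[-0.02,-0.004,0.1,0,0,0,1],[-0.04,-0.01,0.06,0,0,0,1],[-0.1,-0.02,0,0,0,0,1],[-0.1,-0.02,0,0,0,0,1],[0,0,0,0,0,0,1],[0,0,0,0,0,0,1],[0,0,0,0,0,0,1],[0,0,0,0,0,0,1]])

```text
clock: 11.0
tool_pos: [0.3924, 0.1692, 0.2234]
tcp_rot: [[0.959, 0.194, 0.205], [0.19, -0.981, 0.04], [0.209, 0.0, -0.978]]
wrist_force: [-0.2, -1.0, -0.5]
finger_gap: 0.0854
finger_force: 0.0
```

```bash
python3 - <<'E'
from workcell import monitor, vision
from h import *
import cv2
np.set_printoptions(precision=3,suppress=True)
c=vision.camera("wrist");s=vision.camera("scene");np.savez("w4.npz",**c)
p=[.4796,.1872,.1945];Rb=Rz(p[2])@RB
print(proj(c,(np.array([(.052,.024,.026),(.052,-.024,.026),(-.052,-.024,.026),(-.052,.024,.026)]))@Rb.T+[p[0],p[1],.07]))
a=c["color"][:,:,::-1];b=cv2.resize(s["color"][230:305,200:300,::-1],None,fx=4,fy=4,interpolation=cv2.INTER_CUBIC)
out=np.zeros((480,800,3),np.uint8); out[:,:400]=a[:,120:520]; out[:300,400:800]=b
cv2.imwrite("pics/f.png",out)
E
```

```text
[[285.607  74.95 ]
 [353.987  74.966]
 [350.064 218.081]
 [289.309 218.063]]
```

View pics/f.png

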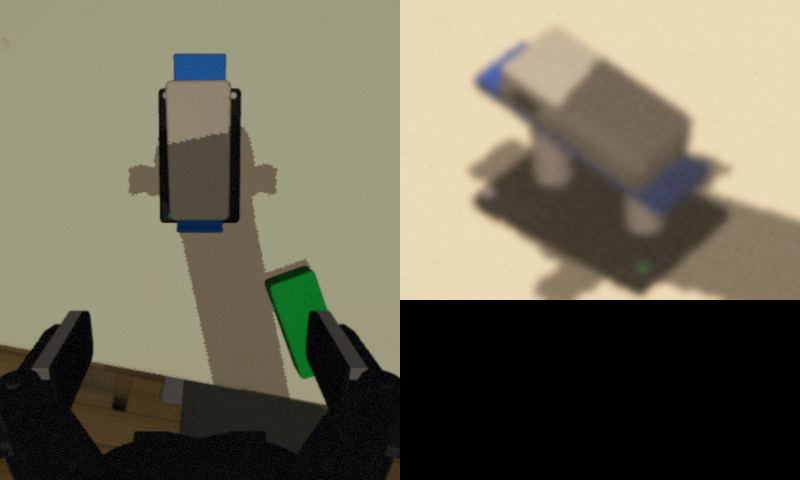

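```bash
python3 - <<'E'
from h import *
W=dict(np.load("w4.npz"));p=[.4796,.1872,.1945];Rb=Rz(p[2])@RB
print(proj(W,np.array([(.07,.02,0),(.07,-.02,0),(-.07,-.02,.006),(-.07,.02,.006),(.0503,.0223,.026),(-.0503,.0223,.026)])@Rb.T+[p[0],p[1],.07]).round(1))
E
```

```text
[[293.2  52.4]
 [346.3  52.4]
 [343.  232.2]
 [296.3 232.2]
 [288.1  77.6]
 [291.4 216. ]]
```

The last view shows the battery flat on the bed. It is within 1 mm of centre across the bed and about 2 mm of centre along it, and the gripper is clear. Handing in.

```bash
python3 -c "
from workcell import finish_job
print(finish_job())"
```

```text
the job is handed in; nothing more can be done
None
```

The battery is on the charging stand, lying flat and lengthwise on the blue bed, within about 1 mm of centre across and 2 mm along; I let go, moved the gripper clear, left the controller and motor alone, and handed the job in at about 11 s.

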